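Drain the crystal decanter in its tipping cradle

TASK

The rinsed decanter has to drip dry over the olive dish: take the knob of the tipping cradle's sprung lever, tip the decanter neck-down until the cradle's pointer stands at the brass rider on the arc, and keep it there for six seconds without a break. Then lower it gently back onto its rest, neck up, and let go. Work only by the lever, never let the cradle bang down on its rest or run on to the far stop, and leave the rider, glasses, dish, jigger and stopper where they are.

Things in the scene. Friction and masses are not known exactly. Their poses are not given: they have to be found in the camera images.
- stand: Fixed stand: dark wood base 220 x 300 x 16 mm, two steel uprights. Origin: centre of the base's underside, on the table. Its x axis is level along the pivot axis: the lever is on its -x side (towards the robot), pointer and arc on its +x side. Its y axis points to the side of the decanter's neck; z up. Turned by up to 0.3 rad.
- pivot (a point): Point on the pivot axis, 160 mm above the stand's origin. Cradle, lever and rider all turn about this one axis (the stand's x). The uprights end 177 mm above the table.
- cradle (a joint): Cradle angle, rad. 0: level, pointer straight up; positive: neck (+y end) down, pointer leaning to +y. Starts on its rest stop at -0.32 (neck up); far stop at +0.55. Top-heavy: gravity drives it away from level with 0.24 N m (0.20 to 0.27 as masses vary) x sin(angle). Inertia 0.022 kg m2, damping 0.039 N m s/rad in all, hardly any dry friction.
- lever (a joint): Angle of the sprung lever relative to the cradle, rad, same sense (knob towards +y positive), limits +-1.1; 0 when in line with the pointer. A torsion spring of 0.15 N m/rad drives cradle and lever into line: torque on the cradle = 0.15 x this angle. It is weaker than gravity: with the knob held still the cradle still falls off to one side, time constant 0.6 to 1.1 s.
- knob (a point): Centre of the lever's knob: dark wood cylinder, 30 mm diameter, 36 mm long along the pivot axis (flat ends face the stand's -x and +x), on a flat steel lever 4 mm thick (along the axis), 12 mm wide. 125 mm from the pivot axis, 110 mm to the stand's -x side of pivot. The lever (70 g) turns about the pivot axis. Free room above it and beside both ends.
- pointer_tip (a point): Tip of the flat steel pointer fixed on the cradle, 134 mm above the pivot axis when level and 82 mm to the stand's +x side of pivot. Its z axis runs along the pointer.
- rider (a joint): Angle of the brass rider on the arc, rad, on the same zero and sense as cradle: between 0.08 and 0.28. The pointer stands at the rider when both joints read the same. Stiff; not to be moved.
- rider_notch (a point): Inner tooth of the brass rider (block 30 mm wide along the arc, 26 mm tall), 150 mm from the pivot axis, 88 mm to the stand's +x side of pivot. Its z axis points along the radius through the rider.
- saddle: Steel frame of the cradle, 94 x 298 mm, fixed to its pivot, with the empty crystal decanter (0.95 kg nominal, 86 mm thick, 262 mm long, neck to +y) lying in it, axis 27 mm above the pivot. Origin on the pivot axis at pivot. Not to be touched.
- olive_dish: White ceramic dish, 100 mm wide, 30 mm tall, under the decanter's mouth. Origin: centre of its underside.
- glass_a: Stemmed wine glass, 72 mm wide, 178 mm tall. Origin: centre of its foot's underside.
- glass_b: A second, equal wine glass.
- jigger: Steel double-cone jigger, 48 mm wide, 88 mm tall, upright. Origin: centre of its underside.
- stopper: Glass stopper of the decanter, 48 mm wide, 62 mm tall, standing on its head. Origin: centre of its underside.
There are look-alikes about, which are no part of the job. Leave any orange or red look-alike of the stopper alone.

How it is judged (in metres and radians):
On the way:
1. the pointer is kept at the rider, within 0.1 rad, for six seconds (angle between the z axis of pointer_tip and the z axis of rider_notch, either way round below 0.1 rad), for 6 s.
At the end, for the whole second after the job is handed in: The cradle lies on its rest stop (angle below -0.29 rad) and is still, the lever is let go, the rider is within 8 mm and the glasses, dish, jigger and stopper are upright and within 30 mm of where they were (value of joint cradle below -0.29 rad and angular speed of saddle below 0.1 rad/s and distance of rider_notch from where it was at the start of the episode below 0.008 m and distance of each of glass_a, glass_b, olive_dish, jigger, stopper from where it was at the start of the episode below 0.03 m and angle between each of glass_a, glass_b, olive_dish, jigger, stopper's own z axis and vertical below 0.1 rad); the robot touches nothing.
It fails at once if the cradle bangs down on its rest: faster than 0.7 rad/s within 0.03 rad of the stop (value of joint cradle below -0.29 rad and velocity of joint cradle below -0.7 rad/s).
It fails at once if the cradle runs on to its far stop (beyond 0.52 rad) (value of joint cradle above 0.52 rad).
It fails at once if the robot touches the saddle or the decanter (contact force between any of the fingers, the arm and saddle above 0.5 N).
It fails at once if the rider is moved (distance of rider_notch from where it was at the start of the episode above 0.008 m).
It fails at once if a glass, the dish, the jigger or the stopper is displaced by more than 30 mm (distance of any of glass_a, glass_b, olive_dish, jigger, stopper from where it was at the start of the episode above 0.03 m).
It also fails if it takes over 69 s, if anything falls off the work surface, if the arm or the gripper's body presses on something with over 40 N, if the wrist force passes 120 N, or if a joint passes its speed limit or range.

ROBOT

A 6-joint arm with a two-finger parallel gripper is mounted at the origin on the work surface. World frame = base frame: x ahead of the robot, y to its left, z up, the work surface at z = 0. Lengths are in mm, angles in rad, forces in N, time in s.
With the tool pointing down it reaches from about 375 to 975 mm from the base axis. Payload 3.8 kg.
Tool frame: the origin (TCP) lies at the very end of the fingers, on their centre line; the grasp point (between the pads) lies 19 mm behind it; z points along the fingers, y is the line along which they close (so a half turn about z gives the same grasp; the last joint's range is limited). The gripper opens to 88 mm and grips with 3 to 60 N. Pads are 18 mm wide; open, the fingers measure 123 mm over their backs; the gripper's body (75 mm by 187 mm) begins 45 mm behind the grasp point.
Start: joints at [-1.289, 0.264, 1.604, -0, 1.274, -0.037], TCP at [211.558, -640.985, 238.706] pointing down, gripper open.
Joint ranges: [-2.63, 2.63], [-0.94, 2.18], [0.31, 2.57], [-1.31, 4.45], [0, 2.66], [-2.55, 2.55]. Speed limits (rad/s): [2.57, 2.57, 3.14, 3.14, 3.14, 3.14].

INTERFACE

Orientations are given as a unit quaternion [x, y, z, w].
In Python, from rig import * gives the robot as it stands. Calls block until the motion is done:
- move_pose(position, orientation): joint-space move of the TCP to a pose.
- move_l(position, ori=None, max_speed=150, guard=None): straight line of the TCP; ori=None keeps the orientation; max_speed is the mean speed in mm/s. With guard (N) it stops when the force on the tool has changed by that much, and returns True; else False.
- move_j(angles): joint-space move.
- set_gripper(opening, grip_force=None): opening from 0.0 (shut) to 1.0 (fully open); grip_force is the grip in N (None keeps the last); returns when the fingers have stopped.
- sleep(seconds).
- inverse_kinematics(position, orientation): joint angles nearest the present ones, or None.
- observe(): the state.
- grab_frame(name): name is "side" or "top" or "wrist"; returns a dict with "pixels" (420x560x3 uint8, red, green, blue), "fx", "fy", "cx", "cy" (pixels), "rvec" (rotation vector, rad) and "tvec" (3), from world to camera coordinates, as OpenCV has them; the wrist camera has in their place "T_tool_cam" (4x4, takes a point from camera to tool coordinates, whose origin is the TCP and whose axes are the flange's). Camera axes: x right, y down, z forward; pixel columns grow to the right and rows downward; lengths in mm; the calibration is good to about 2 mm. A picture is of the moment at which its call begins: read the wrist's pose just before it. There is no depth.
A pose or a line that the arm cannot do raises IKError and nothing moves.
- close_job(): hands the job in; it is judged then, once.
The state is a dict: "clock": time; "joints": joint angles; "joint_vel": joint speeds; "tau": joint torques, N m; "ee_pos": TCP position; "orientation": TCP orientation; "force": force on the tool from outside, world axes, zero at the start; "ft_torque": the same for the moment, N m; "width": opening from 0.0 (shut) to 1.0 (fully open); "gripper_force": force on a finger pad.
Only numpy, scipy, OpenCV 4.12 (cv2) and the standard library are available. Lean on these libraries where they do the work, as an engineer would, in place of code of your own. Each camera call takes 0.05 s, during which the arm holds its last target. There are 200 camera calls.

## Working session

There is one attempt and no reset: what is moved stays moved. The work goes in short steps, each a Python script; the robot and the scene stay as the last script left them, time stands still between calls to the robot, and variables do not carry over. Pictures are saved under pics/ and viewed, at most 10 in all, crops included, and the job is handed in when it is done.

```bash
mkdir -p pics; ls
python3 - <<'E'
from rig import *
import cv2
s=observe();print(s)
for n in("side","top"):
    f=grab_frame(n);cv2.imwrite(f"pics/{n}0.png",cv2.cvtColor(f["pixels"],cv2.COLOR_RGB2BGR))
    print(n,{k:v for k,v in f.items() if k!="pixels"})
E
```

```text
pics
{'clock': 0.0, 'joints': array([-1.28891282e+00,  2.64738810e-01,  1.60532192e+00, -5.84302377e-05,
        1.27366532e+00, -3.69114553e-02]), 'joint_vel': array([ 1.69384271e-03, -3.96115303e-04,  1.02394015e-04, -8.86746103e-05,
        3.03088825e-04, -1.69053222e-03]), 'tau': array([-1.67045197e-03, -5.02112210e+01, -3.56881821e+01,  7.25652999e-02,
        2.96053709e-02, -1.57592767e-04]), 'ee_pos': array([ 211.34467409, -640.347972  ,  237.42576483]), 'orientation': array([ 9.87321172e-01,  1.58731737e-01, -1.58045474e-04, -1.05529241e-03]), 'force': array([ 0.21376193, -0.24188994, -0.00640002]), 'ft_torque': array([ 0.00447926,  0.02421467, -0.0106046 ]), 'gripper_force': 0.0, 'width': 0.998615733279}
side {'fx': 385.5484388110449, 'fy': 385.5484388110449, 'cx': 278.3427412891405, 'cy': 209.77026522460795, 'rvec': array([ 0.17114342, -2.89563961,  1.11361334]), 'tvec': array([ 579.18420152,  109.05065562, 1169.28344811])}
top {'fx': 434.35606806243527, 'fy': 434.35606806243527, 'cx': 283.74887961756593, 'cy': 212.21651274641772, 'rvec': array([ 2.12785164, -2.12752618,  0.16397616]), 'tvec': array([  95.94870629,  606.98717329, 1226.67400719])}
```

View pics/side0.png

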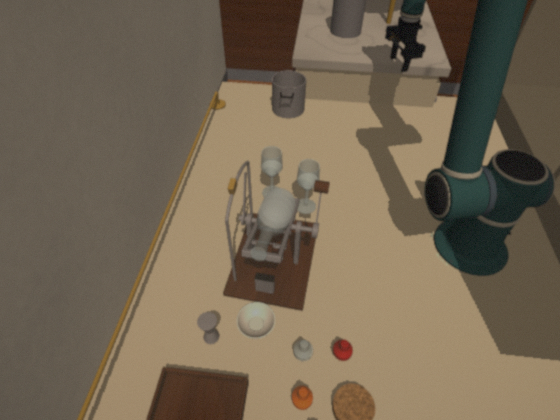

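View pics/top0.png

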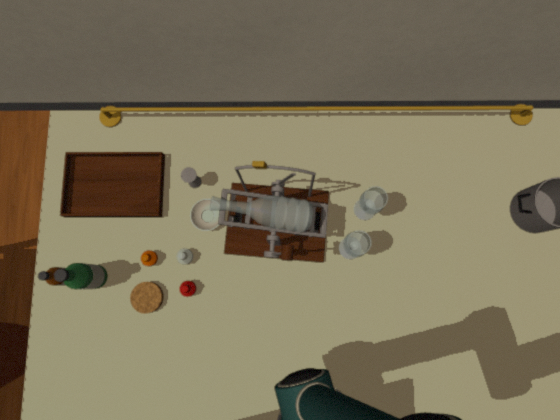

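Run:
```python
import cv2
a=cv2.imread("pics/top0.png")[140:275,195:395];cv2.imwrite("pics/topc.png",cv2.resize(a,None,fx=4,fy=4,interpolation=cv2.INTER_CUBIC))
a=cv2.imread("pics/side0.png")[155:315,190:350];cv2.imwrite("pics/sidec.png",cv2.resize(a,None,fx=3.75,fy=3.75,interpolation=cv2.INTER_CUBIC))
```

```text
(no output)
```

View pics/topc.png

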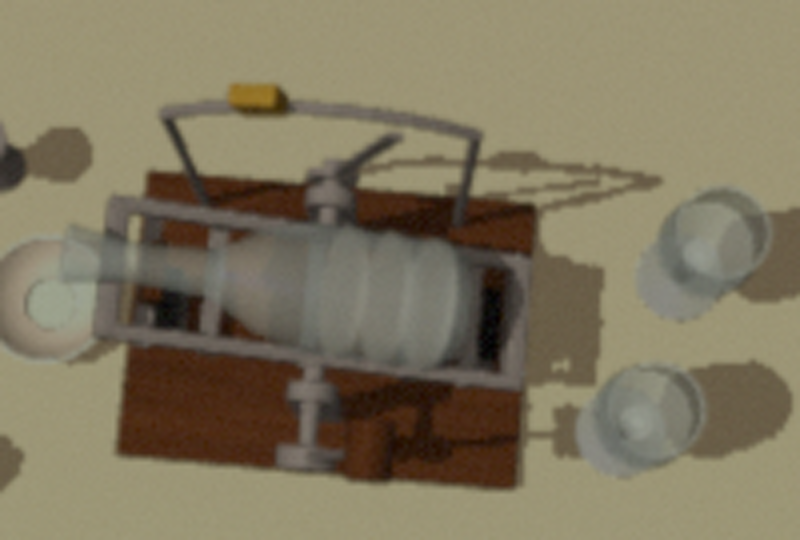

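View pics/sidec.png

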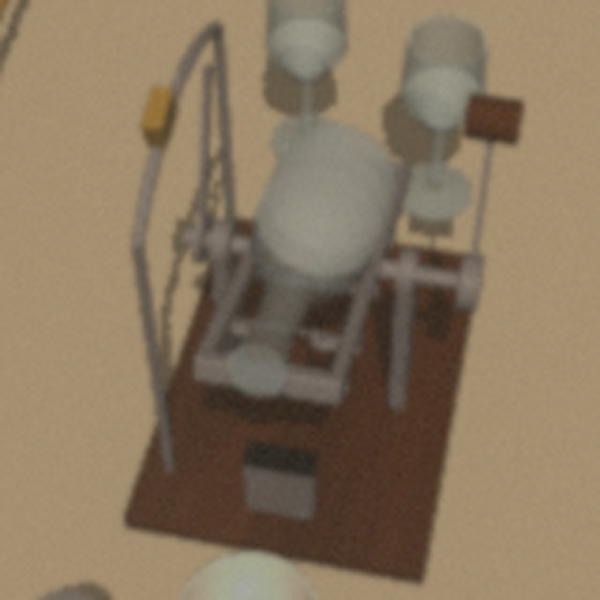

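```bash
cat > h.py <<'E'
import numpy as np, cv2
from scipy.optimize import least_squares
from scipy.spatial.transform import Rotation as R
CAM={"side":(385.5484388,278.34274129,209.7702652,[0.17114342,-2.89563961,1.11361334],[579.18420152,109.05065562,1169.28344811]),
"top":(434.356068,283.7488796,212.2165127,[2.12785164,-2.12752618,0.16397616],[95.94870629,606.98717329,1226.67400719])}
def proj(n,P):
    f,cx,cy,r,t=CAM[n]
    return cv2.projectPoints(np.atleast_2d(P).astype(float),np.array(r),np.array(t),np.array([[f,0,cx],[0,f,cy],[0,0,1.]]),None)[0][:,0]
def W(S,p):  # stand->world, S=(x,y,yaw)
    return np.array([S[0],S[1],0])+R.from_euler('z',S[2]).apply(p)
def arc(S,x,r,a): return W(S,[x,r*np.sin(a),160+r*np.cos(a)])
E
cat > fit.py <<'E'
from h import *
T=lambda x,y:(x/4+195,y/4+140)
D=lambda x,y:(x/3.75+190,y/3.75+155)
def res(p,full=False):
    S=p[:3];kn,rd,rr=p[3:6]
    o=[]
    for (u,v),q in [((148,172),(110,150)),((537,205),(110,-150)),((518,488),(-110,-150)),((117,455),(-110,150))]:
        o+=[proj("top",W(S,[*q,16]))[0]-T(u,v)]
    for (u,v),q in [((126,524),(110,150)),((423,580),(-110,150))]:
        o+=[proj("side",W(S,[*q,0]))[0]-D(u,v)]
    o+=[proj("top",arc(S,82,134,-.32))[0]-T(398,136),proj("side",arc(S,82,134,-.32))[0]-D(209,66)]
    o+=[proj("top",arc(S,-110,125,kn))[0]-T(370,447),proj("side",arc(S,-110,125,kn))[0]-D(495,119)]
    o+=[proj("top",arc(S,88,rr,rd))[0]-T(258,97),proj("side",arc(S,88,rr,rd))[0]-D(158,115)]
    o=np.array(o)
    return o if full else np.r_[o.ravel(),(rr-160)/10]
s=least_squares(res,[550,0,0,-.4,.2,160],x_scale=[100,100,.1,.1,.1,10],loss='soft_l1')
print(s.x);print(res(s.x,True).round(2))
S=s.x[:3]
for n in CAM:
    r=R.from_rotvec(CAM[n][3]);print(n,"cam at",-r.inv().apply(CAM[n][4]))
    for a in(-.32,0,.2,.3):print(a,proj(n,[arc(S,82,40,a),arc(S,82,134,a),arc(S,82,134,a+.1)]).round(1).tolist())
E
python3 fit.py
```

```text
[ 5.83050385e+02  1.15083045e+02 -8.42735015e-02 -3.25851658e-01
  2.60130537e-01  1.65114857e+02]
[[ 0.02 -0.41]
 [ 0.52 -0.77]
 [ 0.23  0.8 ]
 [ 0.02  0.48]
 [-0.63  0.81]
 [ 0.02  0.85]
 [ 0.25  0.  ]
 [-0.8  -0.69]
 [-0.26  1.37]
 [-0.76 -0.59]
 [-0.1   0.97]
 [-0.01 -0.11]]
side cam at [501.45377754 764.88076736 937.0547943 ]
-0.32 [[244.0, 204.8], [244.9, 171.9], [243.5, 174.3]]
0 [[242.7, 207.8], [240.3, 181.4], [238.8, 185.4]]
0.2 [[241.9, 210.2], [237.4, 189.9], [236.0, 194.7]]
0.3 [[241.5, 211.6], [236.0, 194.7], [234.7, 199.9]]
top cam at [ 393.83200876   78.52607563 1311.90651611]
-0.32 [[283.2, 181.7], [294.7, 174.0], [289.4, 173.2]]
0 [[278.4, 181.1], [277.4, 171.9], [271.9, 171.5]]
0.2 [[275.4, 181.0], [266.5, 171.3], [261.2, 171.2]]
0.3 [[273.9, 180.9], [261.2, 171.2], [256.2, 171.3]]
```

```bash
cat >> h.py <<'E'
S0=np.array([583.05,115.08,-.0843])
def pose(a,back=0,flip=1,S=S0):
    Rz=R.from_euler('z',S[2]); rad=np.array([0,np.sin(a),np.cos(a)])
    z=-rad;y=np.array([flip,0,0.]);x=np.cross(y,z)
    q=(Rz*R.from_matrix(np.c_[x,y,z])).as_quat()
    return W(S,np.array([-110,0,160])+rad*(125-19+back)),q
E
python3 - <<'E'
from rig import *
from h import *
for fl in(1,-1):
  for a in(-.6,-.33,0,.5):
    for b in (0,100):
      p,q=pose(a,b,fl);j=inverse_kinematics(p,q);print(fl,a,b,p.round(),None if j is None else np.round(j,2))
E
```

```text
1 -0.6 0 [468.  65. 247.] [-0.33 -0.09  2.08  0.6   1.35 -0.44]
1 -0.6 100 [464.   8. 330.] [-0.44 -0.12  1.96  0.56  1.55 -0.44]
1 -0.33 0 [471.  90. 260.] [-0.1  -0.15  2.04  0.35  1.28 -0.12]
1 -0.33 100 [468.  58. 355.] [-0.17 -0.2   1.9   0.33  1.47 -0.12]
1 0 0 [473. 124. 266.] [ 0.21 -0.11  1.95 -0.    1.3   0.29]
1 0 100 [473. 124. 366.] [ 0.21 -0.15  1.81 -0.    1.48  0.29]
1 0.5 0 [478. 175. 253.] [ 0.56  0.13  1.81 -0.39  1.52  0.73]
1 0.5 100 [482. 223. 341.] [ 0.62  0.14  1.64 -0.38  1.69  0.72]
-1 -0.6 0 [468.  65. 247.] None
-1 -0.6 100 [464.   8. 330.] None
-1 -0.33 0 [471.  90. 260.] None
-1 -0.33 100 [468.  58. 355.] None
-1 0 0 [473. 124. 266.] None
-1 0 100 [473. 124. 366.] None
-1 0.5 0 [478. 175. 253.] [ 0.56  0.13  1.81 -0.39  1.52 -2.41]
-1 0.5 100 [482. 223. 341.] [ 0.62  0.14  1.64 -0.38  1.69 -2.42]
```

Run:
```python
from rig import *
from h import *
p=np.array(observe()["ee_pos"]);p[2]=430
move_l(p,max_speed=250);set_gripper(.68,5)
p,q=pose(-.326,120);move_pose(p,q);print(observe()["clock"])
p,q=pose(-.326,50);t=observe()["clock"];move_l(p,q,max_speed=200);print("70mm",observe()["clock"]-t)
for k in(48,47.5,50):
    t=observe()["clock"];move_l(pose(-.326,k)[0],max_speed=150);s=observe();print(k,s["clock"]-t,(s["ee_pos"]-pose(-.326,k)[0]).round(2))
for a in(-.35,-.326):
    t=observe()["clock"];move_j(inverse_kinematics(*pose(a,50)));print("j",observe()["clock"]-t)
s=observe();print(s["force"],s["clock"])
f=grab_frame("top")["pixels"];g=grab_frame("wrist");w=g["pixels"];print(g["T_tool_cam"],g["fx"],g["cx"],g["cy"])
np.save("ref.npy",f)
cv2.imwrite("pics/pre.png",cv2.cvtColor(np.hstack([cv2.resize(f[130:280,195:395],None,fx=2,fy=2),cv2.resize(w,(400,300))]),cv2.COLOR_RGB2BGR))
```

```text
4.2
70mm 0.5
48 0.25 [ 0.77 -0.35  1.39]
47.5 0.25 [ 0.15 -0.1   0.37]
50 0.25 [ 0.15 -0.05  0.3 ]
j 0.25
j 0.25
[-0.54504457  0.51305411  0.06524272] 5.95
[[-8.88742584e-04 -9.55481034e-01 -2.95051189e-01  7.65199170e+01]
 [ 9.99999213e-01 -5.87938205e-04 -1.10820797e-03 -1.60078835e-01]
 [ 8.85399834e-04 -2.95051942e-01  9.55480804e-01 -1.47097490e+02]
 [ 0.00000000e+00  0.00000000e+00  0.00000000e+00  1.00000000e+00]] 300.10468471854875 281.53558204751005 213.6596665010321
```

View pics/pre.png

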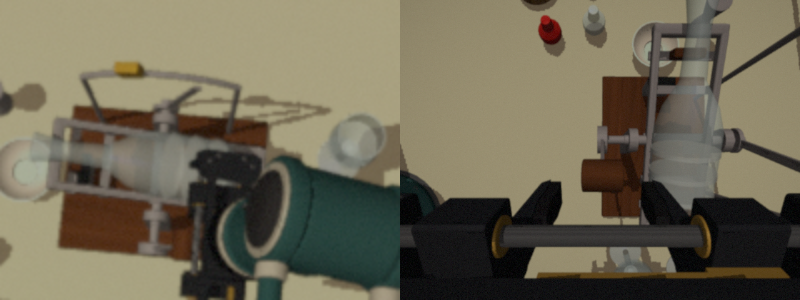

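```bash
cat > ctl.py <<'E'
from h import *
from scipy.linalg import solve_discrete_are
I,K,C=.022,.15,.039
def step(x,u0,u1,T,G):           # u goes u0->u1 smoothly over T; x=[th,om]
    th,om=x;n=max(1,int(T/.005));dt=T/n
    for i in range(n):
        s=(i+.5)/n;u=u0+(u1-u0)*s*s*(3-2*s)
        om+=dt*(G*np.sin(th)+K*(u-th)-C*om)/I;th+=dt*om
    return np.array([th,om])
def cyc(z,u1,G):                 # one control cycle: 0.05 s hold, 0.25 s move
    x=step(z[:2],z[2],z[2],.05,G);x=step(x,z[2],u1,.25,G);return np.r_[x,u1]
A=np.c_[[cyc(e*1e-3,0,.22)*1e3 for e in np.eye(3)]].T
B=(cyc(np.zeros(3),1e-3,.22)*1e3)[:,None]
def gain(Q=(60,5,0),r=1.):
    Q=np.diag(Q)+1e-9*np.eye(3);P=solve_discrete_are(A,B,Q,np.array([[r]]))
    return (np.linalg.solve(r+B.T@P@B,B.T@P@A))[0]
KF=gain()
def ff(th,om,al,G): return th+(I*al+C*om-G*np.sin(th))/K
def ref(t,a,b,T):
    s=np.clip(t/T,0,1);d=b-a
    return a+d*s**3*(10-15*s+6*s*s),d*30*s*s*(1-s)**2/T,d*60*s*(1-s)*(1-2*s)/T**2
class EKF:
    def __init__(s,th,G): s.x=np.array([th,0,G]);s.P=np.diag([.01**2,.03**2,.02**2])
    def f(s,x,u0,u1,T): return np.r_[step(x[:2],u0,u1,T,x[2]),x[2]]
    def pred(s,u0,u1,T):
        b=s.f(s.x,u0,u1,T);F=np.c_[[(s.f(s.x+1e-4*e,u0,u1,T)-b)*1e4 for e in np.eye(3)]].T
        s.x=b;s.P=F@s.P@F.T+np.diag([.003**2,.015**2,.001**2])*T/.3
    def upd(s,m,r=.012):
        if m is None:return
        v=m-s.x[0]
        if abs(v)>.15:return
        k=s.P[:,0]/(s.P[0,0]+r*r);s.x=s.x+k*v;s.P=s.P-np.outer(k,s.P[0]);s.x[2]=np.clip(s.x[2],.17,.30)
def run(rig,rider,hold=8.5,T=4.5):
    u=rig.u();log=[]
    # 1. ramp the lever until the cradle lifts off
    while True:
        m=rig.meas()
        if m>-.285 or u>.40:break
        u=rig.move(u+(.06 if u<.02 else .025))
    print("lift-off at u=%.3f m=%.3f t=%.2f"%(u,m,rig.t()))
    if u>.40:return log
    e=EKF(m,np.clip(K*(u+.30)/np.sin(.31)-.01,.2,.27));e.x[1]=.08;e.P[1,1]=.08**2
    a=m;t0=rig.t();tm=t0;phase=0;ul=u
    while True:
        t=rig.t();e.pred(ul,u,t-tm) if t>tm else None
        tm=t;m=rig.meas();e.upd(m);ul=u
        tn=t-t0+.3
        if phase==0:r=ref(tn,a,rider,T);nxt=ref(tn+.3,a,rider,T)
        else:r=ref(tn,rider,-.335,T);
        if phase==0 and t-t0>T+hold:phase=1;t0=t;continue
        th,om,G=e.x;log.append((round(t,2),phase,m if m is None else round(float(m),3),*np.round([th,om,G,u],3)))
        if phase==1 and (m is not None and m<-.295 and th<-.29):break
        r0=ref(t-t0,*((a,rider) if phase==0 else (rider,-.335)),T);r1=r
        un=ff(*r1,G);u0=ff(*r0,G)
        d=un-KF@np.array([th-r0[0],om-r0[1],u-u0])
        d=np.clip(d,th-.95,th+.95);d=np.clip(d,u-.3,u+.3);d=np.clip(d,-.75,.8)
        u=rig.move(d)
        if phase==1 and t-t0>T+4:break
    print("down t=%.2f"%rig.t())
    # 2. unload the lever slowly
    while u>-.30:u=rig.move(max(u-.05,-.32))
    return log
class Sim:
    def __init__(s,G,seed=0,lag=.03,kd=0):s.G=G;s.x=np.array([-.32,0.]);s.uu=-.32;s.T=5.;s.rng=np.random.default_rng(seed);s.h=[];s.ur=-.32;s.lag=lag
    def u(s):return s.ur
    def t(s):return s.T
    def adv(s,u0,u1,T):
        n=int(round(T/.005))
        for i in range(n):
            q=(i+1)/n;ut=u0+(u1-u0)*q*q*(3-2*q);s.ur+=(ut-s.ur)*.005/s.lag
            om=s.x[1]+.005*(s.G*np.sin(s.x[0])+K*(s.ur-s.x[0])-C*s.x[1])/I;th=s.x[0]+.005*om
            if th<-.32:th=-.32;s.bang=om;om=0
            s.x=np.array([th,om]);s.T+=.005;s.h.append((s.T,th,om,s.ur))
    def meas(s):m=s.x[0]+s.rng.normal(0,.012)+.008;s.adv(s.uu,s.uu,.05);return m
    def move(s,u):s.adv(s.uu,u,.25);s.uu=u;return s.ur
if __name__=="__main__":
    print(KF)
    for G in(.19,.2,.24,.27,.28):
        for sd in range(4):
            s=Sim(G,sd,lag=.03+.02*sd);run(s,.25);h=np.array(s.h);ok=np.abs(h[:,1]-.25)<.08
            best=c=0
            for o in ok:c=(c+1)*o;best=max(best,c)
            print(G,sd,"in tol %.1f max %.2f minvel near rest %.2f maxvel %.2f t %.1f end %.2f umax %.2f %.2f"%(best*.005,h[:,1].max(),h[h[:,1]<-.28,2].min(),np.abs(h[:,2]).max(),s.T,h[-1,1],h[:,3].max(),h[:,3].min()))
E
python3 ctl.py | grep -v lift | grep -v down
```

```text
[2.69789584 0.89736433 0.96461864]
0.19 0 in tol 11.2 max 0.26 minvel near rest -0.22 maxvel 0.34 t 27.5 end -0.32 umax 0.18 -0.32
0.19 1 in tol 11.3 max 0.28 minvel near rest -0.18 maxvel 0.27 t 26.9 end -0.32 umax 0.17 -0.32
0.19 2 in tol 11.2 max 0.28 minvel near rest -0.24 maxvel 0.29 t 28.3 end -0.32 umax 0.27 -0.32
0.19 3 in tol 11.3 max 0.27 minvel near rest -0.12 maxvel 0.38 t 27.4 end -0.32 umax 0.32 -0.32
0.2 0 in tol 11.3 max 0.26 minvel near rest -0.22 maxvel 0.31 t 28.0 end -0.32 umax 0.19 -0.32
0.2 1 in tol 11.2 max 0.27 minvel near rest -0.20 maxvel 0.30 t 27.8 end -0.32 umax 0.24 -0.32
0.2 2 in tol 11.3 max 0.28 minvel near rest -0.23 maxvel 0.30 t 28.9 end -0.32 umax 0.17 -0.32
0.2 3 in tol 11.3 max 0.27 minvel near rest -0.13 maxvel 0.34 t 27.4 end -0.32 umax 0.32 -0.32
0.24 0 in tol 11.2 max 0.28 minvel near rest -0.22 maxvel 0.35 t 28.9 end -0.32 umax 0.29 -0.32
0.24 1 in tol 11.5 max 0.27 minvel near rest -0.23 maxvel 0.39 t 29.4 end -0.32 umax 0.25 -0.32
0.24 2 in tol 11.6 max 0.26 minvel near rest -0.17 maxvel 0.37 t 30.0 end -0.32 umax 0.26 -0.32
0.24 3 in tol 11.3 max 0.28 minvel near rest -0.18 maxvel 0.34 t 27.6 end -0.32 umax 0.32 -0.32
0.27 0 in tol 11.2 max 0.29 minvel near rest -0.29 maxvel 0.30 t 29.8 end -0.32 umax 0.38 -0.33
0.27 1 in tol 11.6 max 0.28 minvel near rest -0.26 maxvel 0.53 t 30.6 end -0.32 umax 0.51 -0.32
0.27 2 in tol 11.7 max 0.27 minvel near rest -0.23 maxvel 0.38 t 30.8 end -0.32 umax 0.39 -0.39
0.27 3 in tol 11.1 max 0.29 minvel near rest -0.23 maxvel 0.35 t 28.1 end -0.32 umax 0.41 -0.32
0.28 0 in tol 11.2 max 0.29 minvel near rest -0.26 maxvel 0.34 t 29.5 end -0.32 umax 0.42 -0.36
0.28 1 in tol 0.2 max 2.39 minvel near rest -0.32 maxvel 1.47 t 39.6 end 1.61 umax 0.80 -0.49
0.28 2 in tol 11.9 max 0.30 minvel near rest -0.28 maxvel 0.57 t 32.0 end -0.32 umax 0.49 -0.35
0.28 3 in tol 10.9 max 0.30 minvel near rest -0.25 maxvel 0.35 t 28.3 end -0.32 umax 0.42 -0.32
```

```bash
sed -i 's/m>-.285/m>-.275/' ctl.py
cat > real.py <<'E'
from ctl import *
import rig as rg
ref0=np.load("ref.npy").astype(np.float32).mean(2)
R0,C0,H,Wd=160,235,24,75
def tmpl(th):
    a,b=proj("top",[arc(S0,82,85,th),arc(S0,82,134,th)])
    f=8;c=np.zeros((H*f,Wd*f),np.uint8)
    p=lambda q:tuple(int(v) for v in (((q-[C0-.5,R0-.5])*f).round()))
    cv2.line(c,p(a),p(b),255,3*f);return cv2.resize(c,(Wd,H),interpolation=cv2.INTER_AREA).ravel()/255.
TH=np.arange(-.40,.56,.01);TT=np.array([tmpl(t) for t in TH]);TN=TT/np.linalg.norm(TT,axis=1)[:,None]
m8=((tmpl(-.32).reshape(H,Wd)>0)*255).astype(np.uint8);m8=cv2.dilate(m8,np.ones((3,3)))
crop=lambda im:im[R0:R0+H,C0:C0+Wd]
bg=cv2.inpaint(crop(ref0).round().astype(np.uint8),m8,3,cv2.INPAINT_TELEA).astype(np.float32)
def detect(im):
    d=np.clip(bg-crop(im.astype(np.float32).mean(2)),-5,60).ravel();s=TN@d;i=int(s.argmax())
    if 0<i<len(TH)-1:
        l,c,r=s[i-1:i+2];o=.5*(l-r)/(l-2*c+r)
    else:o=0
    return TH[i]+.01*o,s[i]
class Rig:
    off=0.;n=0;sc=[]
    def u(s):
        o=rg.observe();v=R.from_euler('z',-S0[2]).apply(np.array(o["ee_pos"])-[S0[0],S0[1],160]);return float(np.arctan2(v[1],v[2]))
    def t(s):return rg.observe()["clock"]
    def meas(s):
        im=rg.grab_frame("top")["pixels"];th,q=detect(im);s.n+=1;s.sc.append(round(float(q)));s.last=im
        return float(th-s.off)
    def move(s,a):rg.move_j(rg.inverse_kinematics(*pose(a)));return s.u()
E
python3 - <<'E'
from real import *
print("ref",detect(np.load("ref.npy")))
r=Rig();print(rg.move_l(pose(-.326)[0],max_speed=100,guard=6))
rg.set_gripper(0.,8);o=rg.observe();print(o["width"]*88,o["gripper_force"],o["force"],o["clock"],r.u(),(o["ee_pos"]-pose(-.326)[0]).round(1))
print(r.meas(),r.sc)
f=r.last;w=rg.grab_frame("wrist")["pixels"]
cv2.imwrite("pics/grip.png",cv2.cvtColor(np.hstack([cv2.resize(f[130:280,195:395],None,fx=2,fy=2),cv2.resize(w,(400,300))]),cv2.COLOR_RGB2BGR))
E
```

```text
ref (np.float64(-0.2743108390124236), np.float64(253.91767962212202))
False
36.01794988781434 7.9998768016230315 [ 2.00893025 -0.2693461   1.31942202] 7.1833 -0.3254367248176774 [ 0.8 -0.2  0.6]
-0.2739154213537163 [260]
```

View pics/grip.png

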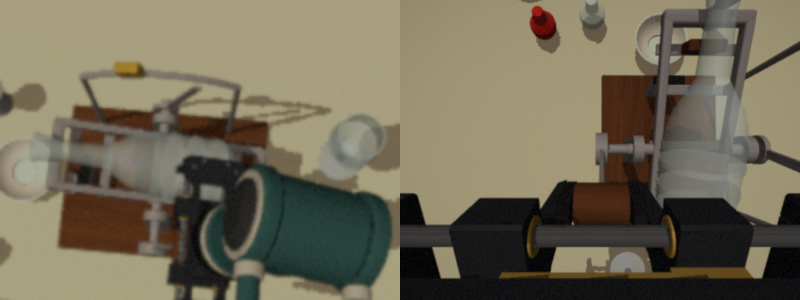

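Run:
```python
from real import *
print(proj("top",[arc(S0,82,85,-.32),arc(S0,82,134,-.32)]))
im=crop(ref0);print("cols",list(range(275,302)));print(im[6:24,40:67].round().astype(int));print((bg-im)[6:24,40:67].round().astype(int))
```

```text
[[288.48093429 178.17074221]
 [294.75073524 174.00337769]]
cols [275, 276, 277, 278, 279, 280, 281, 282, 283, 284, 285, 286, 287, 288, 289, 290, 291, 292, 293, 294, 295, 296, 297, 298, 299, 300, 301]
[[121 122 122 120 118 116 118 116 123 128 138 142 142 139 141 145 145 145
  149 149 152 151 151 151 151 151 152]
 [121 122 119 117 117 116 116 117 118 117 118 117 119 116 113 122 124 123
  136 140 140 140 143 146 149 151 151]
 [116 117 114 110 114 111 111 113 116 117 115 114 116 111 110 112 111 108
  112 114 111 113 126 122 133 139 141]
 [133 135 128 126 122 122 122 126 122 114 116 119 115 108 105 109 107 110
  110 111 111 111 114 107 105 110 115]
 [151 151 151 150 150 150 149 148 149 138 135 136 129 122 121 121 113 110
  107 106 107 108 110 105 102 104 103]
 [151 152 152 152 151 153 152 151 152 149 149 150 150 147 148 149 136 134
  127 118 120 123 121 113 109 102 102]
 [152 152 154 153 152 152 152 153 151 151 151 153 152 152 149 150 144 140
  138 139 143 149 148 138 128 121 122]
 [152 153 153 153 152 154 153 152 152 152 152 153 151 150 148 137 122 111
  114 116 127 146 150 152 151 148 1
[... 2469 characters left out ...]
   0   0   0   0   0]
 [  0   0   0   0   0   0   0   0   0   0   0  29  46  42  33  10 -19 -24
  -21 -16 -14   0   0   0   0   0   0]
 [  0   0   0   0   0   0   0   0   0   0   0  14  19   2 -12 -27 -31 -21
  -18   0   0   0   0   0   0   0   0]
 [  0   0   0   0   0   0   0   0   0   0   0  -2  -7 -21 -20 -22 -23  -3
    0   0   0   0   0   0   0   0   0]
 [  0   0   0   0   0   0   0   0   0   0   0   0  -3   6  14  13   0   0
    0   0   0   0   0   0   0   0   0]
 [  0   0   0   0   0   0   0   0   0   0   0   0   0   0   0   0   0   0
    0   0   0   0   0   0   0   0   0]
 [  0   0   0   0   0   0   0   0   0   0   0   0   0   0   0   0   0   0
    0   0   0   0   0   0   0   0   0]]
```

```bash
sed -i 's/q-\[C0-.5,R0-.5\]/q+[-.2,-1.3]-[C0-.5,R0-.5]/; s/np.ones((3,3))/np.ones((5,5))/; s/arc(S0,82,85,th)/arc(S0,82,70,th)/' real.py
python3 - <<'E'
from real import *
print("ref",detect(np.load("ref.npy")))
d=np.load("ref.npy").astype(float).mean(2)
print((bg-crop(d))[10:24,40:64].round().astype(int))
E
```

```text
ref (np.float64(-0.3143160168185518), np.float64(257.59257495759755))
[[  0   0   0   0   0   0   0   0   0   0   0   0   0   0   0  -5   0   4
    9  13  14  13   7   6]
 [  0   0   0   0   0   0   0   0   0   0   0   0   0   0 -19 -26 -19 -18
  -11   0   3  -5  -6   0]
 [  0   0   0   0   0   0   0   0   0   0   0   0  -5 -13 -15 -21 -22 -21
  -20 -16 -21 -25 -23 -12]
 [  0   0   0   0   0   0   0   0   0   0   0  -3  -3  -7 -10  -4   5  13
   12  13   4 -10 -10  -9]
 [  0   0   0   0   0   0   0   0   0  -2  -1  -2  -1   2  16  34  51  45
   43  35  25   0  -3  -2]
 [  0   0   0   0   0   0   0   0   0  -1   2   4  11  28  45  60  70  71
   52  41  23   3  -3  -2]
 [  0   0   0   0   0   0   0   0   0   2   6  23  45  62  75  74  67  45
   18  -1  -6  -4  -1  -1]
 [  0   0   0   0   0   0   0   0   5  10  27  50  64  76  73  49  21   1
  -15 -13  -8  -6  -5   0]
 [  0   0   0   0   0   0   0   0  14  32  51  63  66  59  35   4 -22 -28
  -27 -17 -14   0   0   0]
 [  0   0   0   0   0   0   0   0  23  41  52  50  45  21  -5 -21 -30 -24
  -26 -15   0   0   0   0]
 [  0   0   0   0   0   0   0   0  27  39  25  19  18   0  -8 -14 -18  -3
    0   0   0   0   0   0]
 [  0   0   0   0   0   0   0   0  16  13   3   4  17  26  25  21  17   0
    0   0   0   0   0   0]
 [  0   0   0   0   0   0   0   0   0  -6   1  13  21  26  19   0   0   0
    0   0   0   0   0   0]
 [  0   0   0   0   0   0   0   0   0   0   0   0   0   0   0   0   0   0
    0   0   0   0   0   0]]
```

```bash
python3 - <<'E'
s=open("ctl.py").read()
s=s.replace("        if abs(v)>.15:return\n","        s.bad=getattr(s,'bad',0)+1 if abs(v)>.15 else 0\n        if 0<s.bad<3:return\n")
open("ctl.py","w").write(s)
E
python3 ctl.py | grep tol | awk '{print $5}' | sort | uniq -c | head -3
python3 - <<'E'
from real import *
r=Rig();r.off=.004;ims=[];m0=r.meas
def meas():
    v=m0();ims.append(r.last);return v
r.meas=meas
try: log=run(r,.255)
finally:
    np.savez_compressed("run.npz",ims=np.array(ims)); print(r.sc,rg.observe()["clock"],r.u(),rg.observe()["force"])
for l in log:print(*[x if isinstance(x,int) else round(float(x),3) for x in l])
print(m0())
E
```

```text
1 0.2
      1 10.9
      2 11.1
lift-off at u=0.204 m=-0.229 t=10.93
down t=31.47
[260, 264, 266, 267, 268, 267, 263, 261, 259, 260, 257, 264, 267, 272, 288, 287, 284, 284, 275, 281, 279, 307, 322, 328, 344, 367, 370, 368, 367, 368, 367, 369, 369, 366, 370, 364, 370, 369, 371, 364, 371, 367, 371, 365, 372, 363, 369, 365, 371, 364, 368, 365, 365, 365, 365, 370, 356, 345, 327, 323, 308, 296, 285, 279, 282, 283, 286, 287, 291, 288, 292, 293, 290, 289, 275, 270, 268, 266, 261] 33.4667 -0.3248576879766692 [ 8.85617642  1.09918226 -3.4826825 ]
10.93 0 -0.212 -0.222 0.08 0.238 0.204
11.32 0 -0.137 -0.146 0.078 0.223 -0.034
11.62 0 -0.14 -0.142 -0.052 0.219 0.02
11.92 0 -0.142 -0.145 0.025 0.214 0.143
12.22 0 -0.12 -0.122 0.059 0.211 0.025
12.53 0 -0.089 -0.092 0.145 0.208 0.168
12.88 0 -0.027 -0.027 0.139 0.208 -0.031
13.22 0 0.005 0.009 0.192 0.209 0.155
13.59 0 0.103 0.102 0.192 0.209 -0.074
13.89 0 0.143 0.145 0.158 0.209 0.025
14.21 0 0.199 0.198 0.12 0.21 -0.111
14.51 0 0.242 0.235 0.108 0.212 -0.038
14.86 0 0.276 0.273 0.012 0.214 -0.21
15.19 0 0.278 0.273 0.01 0.216 -0.046
15.56 0 0.
[... 1338 characters left out ...]
-0.002 -0.02 -0.258 0.244 -0.066
26.92 1 -0.049 -0.07 -0.259 0.244 -0.053
27.22 1 -0.085 -0.112 -0.234 0.244 0.009
27.52 1 -0.107 -0.137 -0.212 0.243 -0.006
27.82 1 -0.123 -0.156 -0.183 0.24 0.038
28.12 1 -0.124 -0.159 -0.161 0.236 0.003
28.42 1 -0.126 -0.16 -0.151 0.231 0.02
28.72 1 -0.133 -0.164 -0.169 0.226 -0.022
29.02 1 -0.153 -0.18 -0.174 0.221 0.026
29.32 1 -0.17 -0.196 -0.169 0.217 0.005
29.62 1 -0.186 -0.212 -0.145 0.213 0.05
29.92 1 -0.202 -0.224 -0.145 0.209 0.003
30.22 1 -0.23 -0.247 -0.131 0.206 0.07
30.52 1 -0.25 -0.264 -0.114 0.203 0.037
30.82 1 -0.272 -0.283 -0.086 0.202 0.093
31.12 1 -0.291 -0.297 -0.076 0.201 0.054
31.42 1 -0.311 -0.315 -0.048 0.2 0.121
-0.31781341137588587
```

Run:
```python
from real import *
rg.set_gripper(.68);rg.sleep(.3);r=Rig();r.off=.004;print(r.meas())
p,q=pose(-.326,100);rg.move_l(p,q,max_speed=100);rg.sleep(.5);o=rg.observe();print(r.meas(),o["force"],o["clock"])
f=r.last;h=np.load("run.npz")["ims"][42]
c=lambda x:cv2.resize(x[140:275,195:395],None,fx=2,fy=2,interpolation=cv2.INTER_CUBIC)
s=rg.grab_frame("side")["pixels"]
cv2.imwrite("pics/end.png",cv2.cvtColor(np.vstack([np.hstack([c(h),c(f)]),np.hstack([cv2.resize(s[140:370,180:380],(400,300)),cv2.resize(f,(400,300))])]),cv2.COLOR_RGB2BGR))
```

```text
-0.3185237802583183
-0.31811843638190884 [-0.40600613 -0.07346497 -0.32356604] 36.05
```

View pics/end.png

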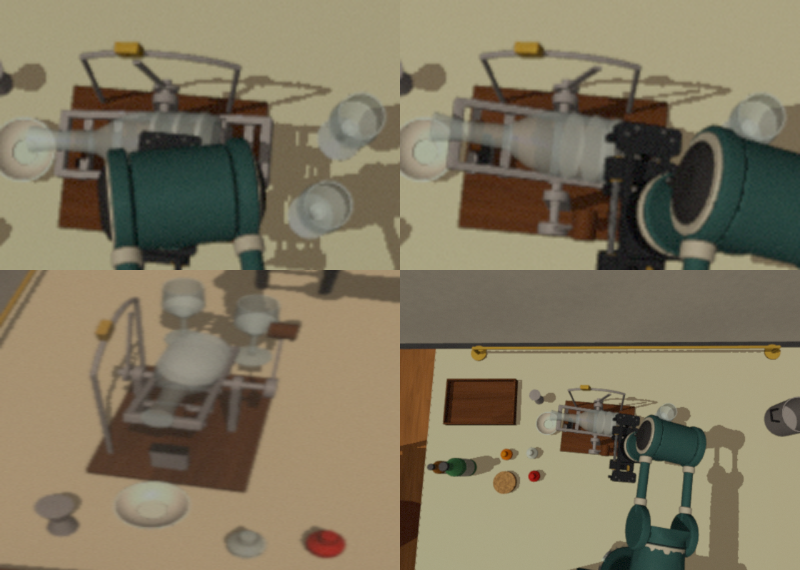

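```bash
python3 -c "
from rig import *
print(close_job())"
```

```text
the job is handed in; nothing more can be done
None
```

The job is handed in, with no verdict returned: by camera the pointer stayed within about 0.05 rad of the rider for over 9 s, then the decanter was lowered gently onto its rest (-0.32 rad) and the knob let go, and the final pictures showed nothing out of place.

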